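# Start a contact check on the cell tester

### The arm

A 7-joint arm with a two-finger parallel gripper is mounted at the origin on the work surface. World frame = base frame: x ahead of the robot, y to its left, z up, the work surface at z = 0. Lengths are in mm, angles in rad, forces in N, time in s.
With the tool pointing down it reaches from about 425 to 975 mm from the base axis. Payload 16.7 kg.
Tool frame: the origin (TCP) lies at the very end of the fingers, on their centre line; the grasp point (between the pads) lies robot.grasp_offset behind it (robot.grasp_offset is the distance from the TCP to the grasp point, in mm); x points along the fingers, y is the direction in which the jaws open and shut, and the axes are right-handed (so a half turn about x gives the same grasp; the last joint's range is limited). The gripper opens to 85 mm and grips with 20 to 120 N. Pads are 22 mm wide; open, the fingers measure 114 mm over their backs; the gripper's body (76 mm by 85 mm) begins 54 mm behind the grasp point. The pads swing forward as they close: fully open they stand 13 mm farther back than shut.
Start: joints at [-0.149, 0.426, 0.074, 1.606, -0.034, 1.111, -0.067], TCP at [674.964, -0.019, 231.302] pointing down, gripper open.
Joint ranges: [-2.85, 2.85], [-0.5, 2.14], [-1.23, 1.37], [0.21, 2.46], [-1.02, 4.16], [0.16, 2.05], [-2.73, 2.73]. Speed limits (rad/s): [1.89, 1.89, 2.39, 2.39, 3.01, 3.01, 3.01].

### API

Orientations are given as [roll, pitch, yaw] about the fixed x, y, z axes, in that order (R = Rz(yaw) Ry(pitch) Rx(roll)).
In Python, from rig import robot gives the robot as it stands.
- The arm moves only by the shell command python3 -m pendant 'ROWS' [OPENING]. ROWS is JSON, a list of rows, each an object with "slide": the shift along the tool's x, y, z in cm, a list of three; "spin": the turn about the tool's x in rad. A call has 1 to 8 rows; each row shifts and turns the pose as measured when the row begins, along the tool's axes as they then stand; what a row does not reach is not made up. A row lasts 1/12 s, in which the tool goes at most 41.7 mm and 7.16 degrees, less where a joint would pass 70% of its speed; a pose out of reach is approached as far as the arm can. A call is refused whole if a number of a shift passes 4.17 or a number of a turn 0.125, either way. A call with a gripper value outside its range is refused whole. OPENING is the closure in counts, from 0 (fully open) to 255 (shut), set as the call begins (- or left out, the last holds). The fingers move at their own pace and stop on an object; the grip force is fixed at half the most. Time passes only in rows, so rows that do not move let the fingers close. It gives the time, the measured TCP pose, the force and the opening at its end, in the units of the state.
- robot.get_state(): the state, without advancing time (a new reading comes with each control period).
- robot.capture(name): name is "scene" or "side" or "wrist"; returns a dict with "img" (480x640x3 uint8, blue, green, red), "fx", "fy", "cx", "cy" (pixels), "rvec" (rotation vector, rad) and "tvec" (3), from world to camera coordinates, as OpenCV has them; the wrist camera has in their place "tool_from_camera" (4x4, takes a point from camera to tool coordinates, whose origin is the TCP and whose axes are the tool frame's). Camera axes: x right, y down, z forward; pixel columns grow to the right and rows downward; lengths in mm; the calibration is good to about 2 mm. A picture is of the moment at which its call begins: read the wrist's pose just before it. There is no depth.
- robot.close_job(): hands the job in, once; it reports no verdict.
The state is a dict: "t": time; "joint_pos": joint angles; "joint_velocities": joint speeds; "tau": joint torques, N m; "position": TCP position; "tcp_rot": TCP orientation; "force": force on the tool from outside, world axes, zero at the start; "ft_torque": the same for the moment, N m; "gripper_width": finger opening in mm.
Only numpy, scipy, OpenCV 4.12 (cv2) and the standard library are available. Lean on these libraries where they do the work, as an engineer would, in place of code of your own. Each camera call takes 0.05 s, during which the arm holds its last target. There are 200 camera calls.

### The job

Start the check of the battery cell that lies in the contact station (nothing needs grasping, the closed fingertips will do): push the station's round-capped plunger fully down, then press the raised end of the power box's paddle rocker fully down so that it stays over, and last press the long bar key of the key box fully down for a moment and let it come back up. Keep to this order, and do not press the small round key. Pick nothing up, and leave the cells and the other things on the bench where they are.

Things in the scene. Friction and masses are not known exactly. Their poses are not given: they have to be found in the camera images.
- station: contact station, fixed to the bench: aluminium base plate 130 (x) x 90 (y) x 12 mm, a cell in a black-edged nest on its near (-x) half, a 40 x 76 mm bridge frame, 68 mm high, 42 mm to +x of the middle. Origin: centre of the underside; +x points away from the robot when unturned, z up. The three units stand in any order.
- plunger_top (a point): centre of the flat top of the plunger's black round cap (36 mm across, 9 mm thick) above the bridge frame. 95 mm above the bench when the plunger is fully up, 79 mm when fully down. The cap is pushed straight down; moves with it.
- plunger (a joint): travel of the plunger, m: 0 fully up, 0.016 fully down (home, on a hard stop). It has no spring: about 3 N of friction, and it stays where it is left. It starts within 5 mm of the top.
- power_box: power box, fixed to the bench: painted grey box 120 (x) x 100 (y) x 45 mm with vent slots on its near side and a black paddle rocker in the middle of its top. Origin: centre of the underside; +x points away from the robot when unturned, z up. The rocker's hinge line runs along the box's y through the origin, 49 mm above the bench.
- rocker_pad (a point): the point to press: on the rocker's raised far (+x) half, on its surface in the middle of its width, 20 mm from the hinge line. Up to 56 mm above the bench when off, 49 mm when fully over. Moves with the rocker.
- rocker (a joint): angle of the paddle rocker, rad: 0 off (near half level, far half raised), 0.36 on (far half level, 49 mm above the bench, on a hard stop). Each half is 32 mm long (x) and 40 mm wide (y). No spring: about 3 N at the pad moves it, and it stays where it is left. It starts within 0.06 rad of off.
- key_box: key box, fixed to the bench: grey plastic box 120 (x) x 110 (y) x 45 mm with two black keys on its top, a long bar on the near side and a small round one on the far side. Origin: centre of the underside; +x points away from the robot when unturned, z up.
- bar_top (a point): centre of the flat top of the long bar key (24 mm in the box's x, 70 mm in its y), 25 mm to -x of the box's middle, 55 mm above the bench when up. Moves with the key.
- bar_key (a joint): travel of the bar key, m: 0 up, 0.006 fully down on a hard stop. Sprung: 1.5 N starts it, 5 N holds it fully down; it rises by itself.
- round_top (a point): centre of the top of the small round key (20 mm across, 53 mm above the bench), 36 mm to +x and 20 mm to +y of the key box's middle. Not to be pressed.
- round_key (a joint): travel of the small round key, m: 0 up, 0.005 fully down. Sprung, 4 N fully down. Not to be pressed.
- nest_cell: yellow-edged pouch cell with a white face, 60 x 40 x 6 mm, loose in the station's nest. Origin: centre of its underside. Stays there.
- cell_a: a like cell, 60 x 40 x 6 mm, lying on the bench to the left (+y) of the middle unit. Origin: centre of its underside. Bystander.
- cell_b: a like cell lying on the bench to the right (-y) of the middle unit. Bystander.
- tape_roll: roll of yellow tape lying flat, 56 mm across, 18 mm high. Origin: centre of its underside. Bystander.
- screwdriver: screwdriver, 160 mm long, lying across the bench on the far right, beyond the units. Bystander.
- carton: small cardboard carton, 100 x 75 x 45 mm. Origin: centre of its underside. Bystander.
- clip_pot: small white open pot, 52 mm across, 50 mm high. Origin: centre of its underside. Bystander.
Mind the look-alikes: they are no part of the job. What is shaped like the power_box but pink or red is not meant.

How it is judged:
By the outcome, as a careful person would: the job done as asked, in the order asked, and still so for the second after the job is handed in, with the robot touching nothing.
It also fails if it takes over 43 s, if anything falls off the work surface, if the arm or the gripper's body presses on something with over 40 N, if the wrist force passes 120 N, or if a joint passes its speed limit or range.

## Working session

There is one attempt and no reset: what is moved stays moved. The work goes in short steps, Python scripts to look and compute and a shell command to move; the robot and the scene stay as the last step left them, time stands still between calls to the robot, and variables do not carry over. Pictures are saved under pics/ and viewed, about 8 in all and at most 12, crops included, and the job is handed in when it is done.

```bash
ls; mkdir -p pics; python3 - <<'E'
from rig import robot
import cv2,pickle
s=robot.get_state();print(s['t'],s['position'],s['tcp_rot'],s['gripper_width'])
for n in("scene","side"):
    c=robot.capture(n);cv2.imwrite(f"pics/{n}0.png",c["img"]);pickle.dump(c,open(f"{n}.pkl","wb"))
E
```

```text
pics
0.0 [ 6.74590658e+02 -1.80334585e-02  2.30617752e+02] [-1.49805025  1.56951719 -3.0688324 ] 85.39896498668735
```

View pics/scene0.png

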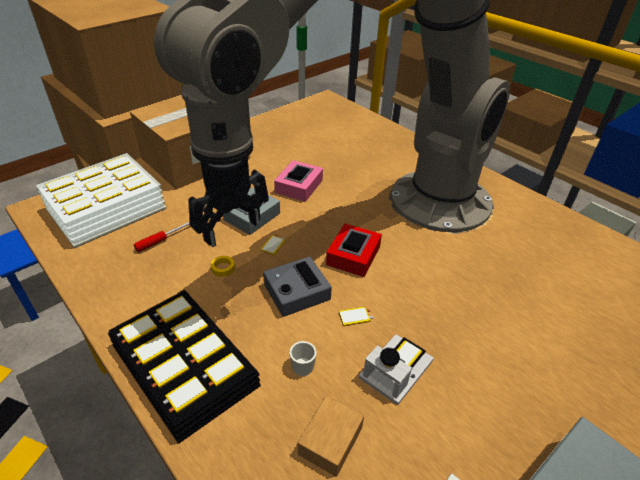

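View pics/side0.png

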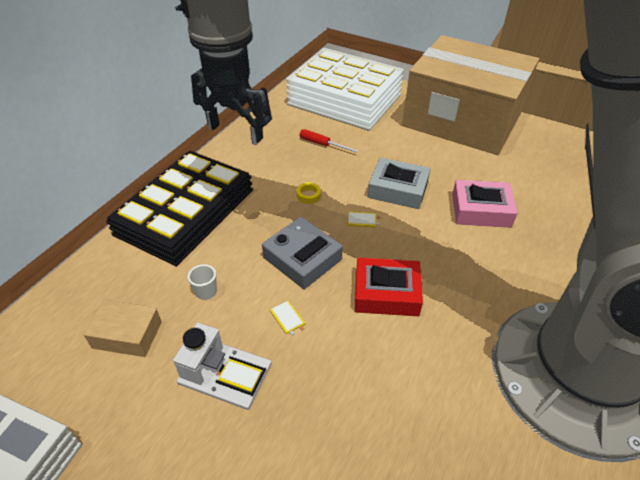

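The side view shows the station at (222,365), the key box at (302,252) and three rocker boxes: grey (400,182), pink (485,203) and red (390,287). Only the grey one fits the power box. I'll confirm that in an enlarged mosaic.

```bash
python3 - <<'E'
import cv2,numpy as np
s=cv2.imread("pics/side0.png");c=cv2.imread("pics/scene0.png")
f=lambda im,x,y:cv2.resize(im[y:y+75,x:x+100],(400,300),interpolation=cv2.INTER_CUBIC)
cv2.imwrite("pics/m.png",np.vstack([np.hstack([f(s,350,145),f(s,252,213)]),np.hstack([f(s,172,320),f(c,345,325)])]))
E
```

```text
(no output)
```

View pics/m.png

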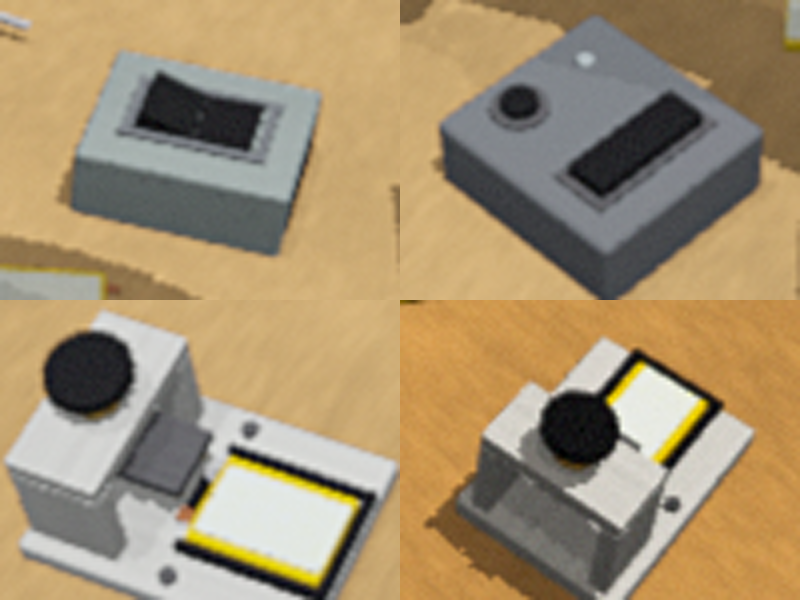

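The grey box has a black rocker whose raised half is at the left (far) end, so it is the power box. The key box shows the bar and the round key. The cap centre is at about (193.5,337) in the side view and (389.5,356) in the scene view.

```bash
cat > h.py <<'E'
import cv2,numpy as np,pickle
def cam(n): return pickle.load(open(n+".pkl","rb"))
def ray(c,p):
    R=cv2.Rodrigues(np.array(c["rvec"],float))[0];t=np.array(c["tvec"],float).ravel()
    d=R.T@np.array([(p[0]-c["cx"])/c["fx"],(p[1]-c["cy"])/c["fy"],1]);return -R.T@t,d
def onz(c,p,z):
    o,d=ray(c,p);return (o+d*(z-o[2])/d[2]).round(1)
def tri(a,b):
    (o1,d1),(o2,d2)=a,b
    s=np.linalg.lstsq(np.c_[d1,-d2],o2-o1,rcond=None)[0];p,q=o1+s[0]*d1,o2+s[1]*d2
    return ((p+q)/2).round(1),np.linalg.norm(p-q).round(1)
E
python3 - <<'E'
from h import *
S,C=cam("side"),cam("scene")
m=lambda x,y,ox,oy:((x+.5)/4-.5+ox,(y+.5)/4-.5+oy)
for nm,pts,ox,oy in(("power",[(118,52),(320,92),(283,198),(78,156)],350,145),("key",[(198,15),(362,132),(204,250),(41,128)],252,213)):
    P=np.array([onz(S,m(x,y,ox,oy),45) for x,y in pts]);print(nm,P.tolist(),P.mean(0))
    e=P-np.roll(P,-1,0);print(np.linalg.norm(e[:,:2],axis=1),np.degrees(np.arctan2(e[:,1],e[:,0])))
print("bar",onz(S,m(237,143,252,213),55))
a,b=m(88,68,172,320),m(180,123,345,325)
print("cap",tri(ray(S,a),ray(C,b)),onz(S,a,93),onz(C,b,93))
# frame top corners/ base corners in scene
print("base",[onz(S,m(x,y,172,320),12).tolist() for x,y in((398,165),(325,300),(22,245))])
print("round",onz(S,m(118,100,252,213),53))
print("rocker raised end corners",[onz(S,m(x,y,350,145),z).tolist() for x,y,z in((158,75,60),(135,120,60),(265,105,49),(250,150,49))])
E
```

```text
power [[519.9, -310.2, 45.0], [404.6, -333.4, 45.0], [388.7, -238.1, 45.0], [499.5, -215.0, 45.0]] [ 453.175 -274.175   45.   ]
[117.61092636  96.61728624 113.18237495  97.36118323] [  11.37681096  -80.52792864 -168.22345132  102.09475708]
key [[575.7, -52.5, 45.0], [464.2, -21.6, 45.0], [492.8, 80.0, 45.0], [601.2, 53.2, 45.0]] [533.475  14.775  45.   ]
[115.70246324 105.54866176 111.66378106 108.73242387] [ -15.48965136 -105.72170191  166.11309359   76.43663088]
bar [508.6  22.6  55. ]
cap (array([557.8, 300.4,  88.8]), np.float64(2.4)) [555.1 303.5  93. ] [560.1 300.8  93. ]
base [[457.8, 242.9, 12.0], [449.7, 308.1, 12.0], [570.6, 349.1, 12.0]]
round [574.3  25.1  53. ]
rocker raised end corners [[484.2, -283.7, 60.0], [478.8, -241.3, 60.0], [425.8, -302.1, 49.0], [418.1, -261.7, 49.0]]
```

```bash
cat >> h.py <<'E'
from scipy.spatial.transform import Rotation as Ro
def go(p):
    from rig import robot
    s=robot.get_state();R=Ro.from_euler("xyz",s["tcp_rot"]).as_matrix()
    print("t",round(s["t"],2),"pos",s["position"].round(1) if hasattr(s["position"],"round") else s["position"],"F",np.round(s["force"],1))
    print("R",R.round(2).tolist(),"slide cm",(R.T@(np.array(p)-s["position"])/10).round(2))
E
python3 -c "
from h import *
go([557.5,302,180])"
```

```text
t 0.1 pos [674.6   0.  230.7] F [ 0.3  0.5 -0.2]
R [[-0.0, 1.0, 0.0], [-0.0, 0.0, -1.0], [-1.0, -0.0, 0.0]] slide cm [  5.08 -11.7  -30.2 ]
```

```bash
python3 -m pendant '[{"slide":[0,-1.4,-3.8]},{"slide":[0.5,-1.4,-3.8]},{"slide":[0.7,-1.4,-3.8]},{"slide":[0.7,-1.4,-3.8]},{"slide":[0.7,-1.4,-3.8]},{"slide":[0.7,-1.4,-3.8]},{"slide":[0.7,-1.4,-3.8]},{"slide":[0.7,-1.4,-3.8]}]' 255; python3 - <<'E'
from h import *
go([557.5,302,180])
from rig import robot
s=robot.get_state();c=robot.capture("wrist");cv2.imwrite("pics/w1.png",c["img"]);c["s"]=s;pickle.dump(c,open("w1.pkl","wb"))
E
```

```text
t 0.1 pos [674.6   0.  230.7] F [ 0.3  0.5 -0.2]
R [[-0.0, 1.0, 0.0], [-0.0, 0.0, -1.0], [-1.0, -0.0, 0.0]] slide cm [  5.08 -11.7  -30.2 ]invalid input
```

View pics/w1.png

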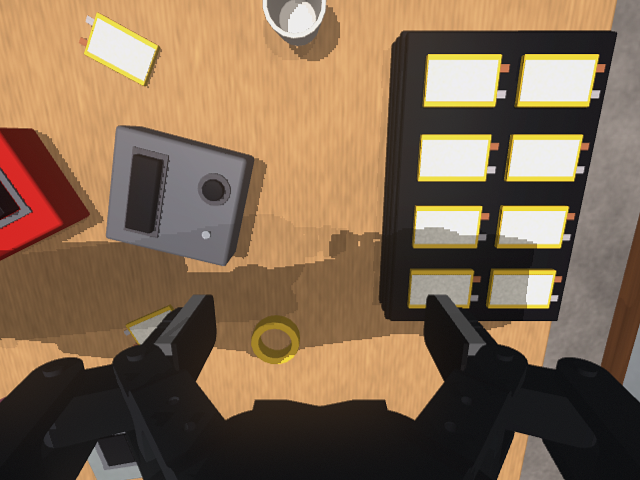

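The wrist view is still from the start pose, because the move was refused; rows probably need "spin". It shows the key box with the bar at about (147,193) and the round key at (214,189).

```bash
python3 -m pendant '[{"slide":[0,-1.4,-3.8],"spin":0},{"slide":[0.5,-1.4,-3.8],"spin":0},{"slide":[0.7,-1.4,-3.8],"spin":0},{"slide":[0.7,-1.4,-3.8],"spin":0},{"slide":[0.7,-1.4,-3.8],"spin":0},{"slide":[0.7,-1.4,-3.8],"spin":0},{"slide":[0.7,-1.4,-3.8],"spin":0},{"slide":[0.7,-1.4,-3.8],"spin":0}]' 255; cat >> h.py <<'E'
def wonz(c,p,z):
    s=c["s"];T=np.eye(4);T[:3,:3]=Ro.from_euler("xyz",s["tcp_rot"]).as_matrix();T[:3,3]=s["position"]
    T=T@np.array(c["tool_from_camera"]);d=T[:3,:3]@np.array([(p[0]-c["cx"])/c["fx"],(p[1]-c["cy"])/c["fy"],1]);o=T[:3,3]
    return (o+d*(z-o[2])/d[2]).round(1)
def wrist(n):
    from rig import robot
    s=robot.get_state();c=robot.capture("wrist");cv2.imwrite(f"pics/{n}.png",c["img"]);c["s"]=s;pickle.dump(c,open(n+".pkl","wb"))
E
python3 - <<'E'
from h import *
go([557.5,302,180])
c=cam("w1");print("bar",wonz(c,(145,192),55),wonz(c,(214,188),53))
E
```

```text
t: 0.82
position: [564.6, 299.9, 181.5]
tcp_rot: [0.227, 1.566, -1.361]
force: [0.6, 0.2, -0.4]
gripper_width: -0.0
t 0.82 pos [564.6 299.9 181.5] F [ 0.6  0.2 -0.4]
R [[0.0, 1.0, -0.02], [-0.0, -0.02, -1.0], [-1.0, 0.0, 0.0]] slide cm [ 0.15 -0.72 -0.2 ]
bar [516.4  20.4  55. ] [578.4  23.7  53. ]
```

```bash
python3 -m pendant '[{"slide":[0,-0.6,-0.2],"spin":0},{"slide":[0,0,0],"spin":0}]'; python3 - <<'E'
from h import *
wrist("w2"); go([557.5,302,180])
E
```

```text
t: 0.98
position: [552.7, 311.9, 179.2]
tcp_rot: [-0.779, 1.566, -2.356]
force: [-0.2, -0.5, -0.4]
gripper_width: -0.0
t 1.03 pos [552.8 312.3 179.2] F [-0.9  1.4 -0.1]
R [[-0.0, 1.0, -0.01], [-0.0, -0.01, -1.0], [-1.0, -0.0, 0.0]] slide cm [-0.08  0.47  1.03]
```

View pics/w2.png

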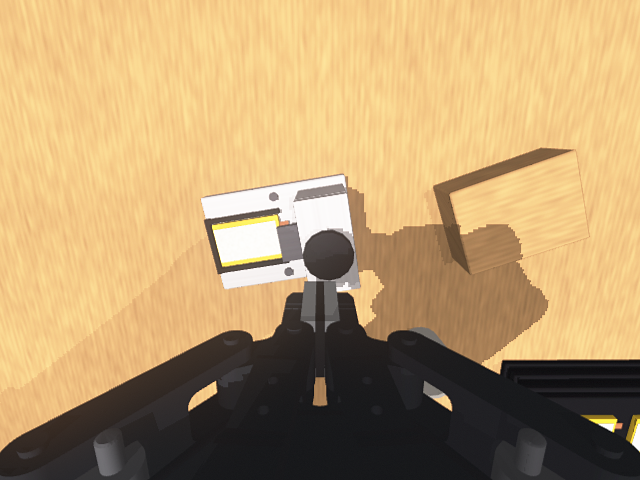

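The cap is at (328,255), just beyond the fingertips in the view.

```bash
python3 - <<'E'
from h import *
c=cam("w2");p=wonz(c,(328.5,255),92.5);print(p);go([p[0],p[1],110])
E
```

```text
[558.1 302.9  92.5]
t 1.03 pos [552.8 312.3 179.2] F [-0.9  1.4 -0.1]
R [[-0.0, 1.0, -0.01], [-0.0, -0.01, -1.0], [-1.0, -0.0, 0.0]] slide cm [6.92 0.56 0.92]
```

```bash
python3 -m pendant '[{"slide":[1.5,0.3,0.5],"spin":0},{"slide":[1.5,0.2,0.3],"spin":0},{"slide":[1.5,0,0],"spin":0},{"slide":[1.5,0,0],"spin":0},{"slide":[0,0,0],"spin":0}]'; python3 -c "
from h import *
go([558,302.5,79])"
```

```text
t: 1.45
position: [562.0, 298.9, 118.6]
tcp_rot: [0.171, 1.568, -1.41]
force: [-1.0, -1.0, -0.6]
gripper_width: 0.2
t 1.45 pos [562.  298.9 118.6] F [-1.  -1.  -0.6]
R [[0.0, 1.0, -0.01], [-0.0, -0.01, -1.0], [-1.0, 0.0, 0.0]] slide cm [ 3.96 -0.4  -0.36]
```

```bash
python3 -m pendant '[{"slide":[1,-0.4,-0.3],"spin":0},{"slide":[0.7,0,0],"spin":0},{"slide":[0.5,0,0],"spin":0},{"slide":[0.5,0,0],"spin":0},{"slide":[0.5,0,0],"spin":0}]';python3 -m pendant '[{"slide":[0.5,0,0],"spin":0},{"slide":[0.5,0,0],"spin":0}]'
```

```text
t: 1.87
position: [560.6, 299.7, 87.0]
tcp_rot: [1.115, 1.567, -0.47]
force: [-2.8, -1.4, 2.6]
gripper_width: 0.2
t: 2.03
position: [561.4, 300.1, 78.0]
tcp_rot: [1.432, 1.566, -0.153]
force: [-25.3, -16.7, 105.4]
gripper_width: 0.1
```

Hard stop reached at 78 mm, but with 105 N, close to the limit. I'll lift at once and push more gently from here on.

```bash
python3 -m pendant '[{"slide":[-1,0,0],"spin":0},{"slide":[-2,0,0],"spin":0},{"slide":[-3,0,0],"spin":0},{"slide":[-3,0,0],"spin":0},{"slide":[0,0,0],"spin":0}]';python3 -c "
from h import *
wrist('w3');go([473,-270,180])
im=cv2.imread('pics/w3.png');cv2.imwrite('pics/side_.png',im)
from rig import robot
c=robot.capture('side')['img'];x=lambda a:cv2.resize(a[315:390,160:280],(480,300),interpolation=cv2.INTER_CUBIC)
cv2.imwrite('pics/m2.png',np.vstack([x(cv2.imread('pics/side0.png')),x(c)]))"
```

```text
t: 2.45
position: [561.1, 300.4, 170.2]
tcp_rot: [1.29, 1.566, -0.295]
force: [1.2, 0.7, 0.6]
gripper_width: -0.2
t 2.5 pos [560.3 299.9 167.8] F [-1.1 -0.1 -0.4]
R [[0.0, 1.0, -0.01], [-0.0, -0.01, -1.0], [-1.0, 0.0, 0.0]] slide cm [-1.11 -7.92 57.12]
```

View pics/m2.png

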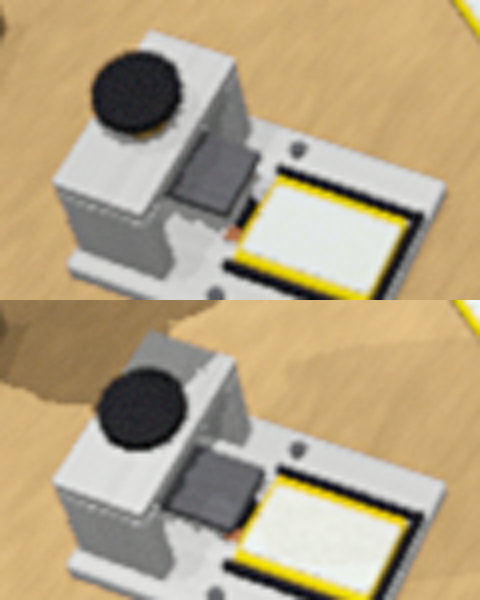

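The cap sits lower on the frame and the contact head is down, so the plunger is home. Next is the power box.

```bash
python3 -m pendant '[{"slide":[0,-0.5,3.8],"spin":0},{"slide":[0,-0.5,3.8],"spin":0},{"slide":[0,-0.5,3.8],"spin":0},{"slide":[0,-0.5,3.8],"spin":0},{"slide":[0,-0.5,3.8],"spin":0},{"slide":[0,-0.5,3.8],"spin":0},{"slide":[0,-0.5,3.8],"spin":0},{"slide":[0,0,0],"spin":0}]';python3 -m pendant '[{"slide":[0,-0.5,3.8],"spin":0},{"slide":[0,-0.5,3.8],"spin":0},{"slide":[0,-0.5,3.8],"spin":0},{"slide":[0,-0.5,3.8],"spin":0},{"slide":[0,-0.5,3.8],"spin":0},{"slide":[0,-0.5,3.8],"spin":0},{"slide":[0,0,0],"spin":0}]';python3 -c "
from h import *
go([473,-270,170])"
```

```text
t: 3.22
position: [514.5, 25.6, 156.5]
tcp_rot: [-1.031, 1.56, -2.608]
force: [-0.0, -1.6, 0.4]
gripper_width: 0.1
t: 3.8
position: [477.9, -208.1, 150.8]
tcp_rot: [-1.212, 1.553, -2.789]
force: [-1.5, -0.6, 0.6]
gripper_width: -0.1
t 3.8 pos [ 477.9 -208.1  150.8] F [-1.5 -0.6  0.6]
R [[-0.02, 1.0, -0.01], [-0.01, -0.01, -1.0], [-1.0, -0.02, 0.01]] slide cm [-1.88 -0.49  6.21]
```

```bash
python3 -m pendant '[{"slide":[-0.8,-0.2,3],"spin":0},{"slide":[-0.8,-0.2,3],"spin":0},{"slide":[-0.8,0,1.5],"spin":0},{"slide":[0,0,0],"spin":0},{"slide":[0,0,0],"spin":0}]';python3 -c "
from h import *
wrist('w4');go([473,-270,170])"
```

```text
t: 4.22
position: [469.7, -288.1, 169.9]
tcp_rot: [-1.358, 1.545, -2.938]
force: [-0.7, -0.8, 0.5]
gripper_width: -0.1
t 4.27 pos [ 469.7 -287.8  169.8] F [ 0.1 -1.3  0.2]
R [[-0.03, 1.0, -0.01], [-0.01, -0.01, -1.0], [-1.0, -0.03, 0.01]] slide cm [-0.03  0.31 -1.79]
```

View pics/w4.png

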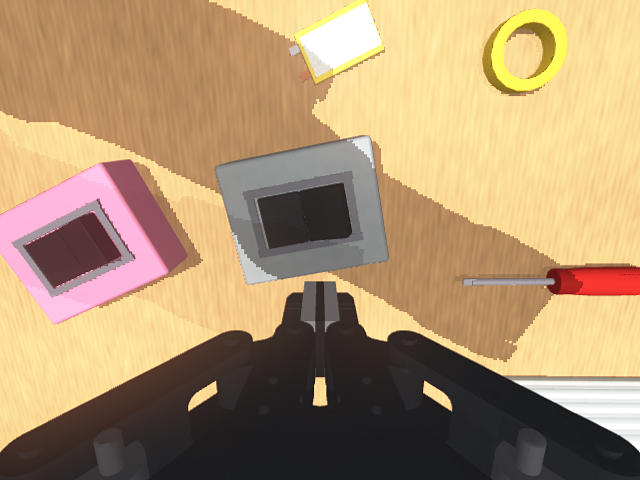

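This is the grey power box: hinge line at about (304,215), raised half to its right up to (351,208), pad at about (333,210).

```bash
python3 -c "
from h import *
c=cam('w4');print(wonz(c,(304,215),49),wonz(c,(333,210),56),wonz(c,(351,208),59),[wonz(c,p,45).tolist() for p in((216,167),(369,136),(388,260),(247,284))])
go([473,-270,75])"
```

```text
[ 454.6 -277.1   49. ] [ 476.6 -271.8   56. ] [ 489.6 -269.7   59. ] [[389.2, -241.0, 45.0], [502.6, -219.7, 45.0], [520.6, -315.1, 45.0], [406.0, -336.0, 45.0]]
t 4.27 pos [ 469.7 -287.8  169.8] F [ 0.1 -1.3  0.2]
R [[-0.03, 1.0, -0.01], [-0.01, -0.01, -1.0], [-1.0, -0.03, 0.01]] slide cm [ 9.46  0.55 -1.84]
```

```bash
python3 -m pendant '[{"slide":[2,0.4,-0.7],"spin":0},{"slide":[2.5,0.2,-0.5],"spin":0},{"slide":[2.5,0,-0.3],"spin":0},{"slide":[1.2,0,0],"spin":0},{"slide":[0,0,0],"spin":0},{"slide":[0,0,0],"spin":0}]';python3 -c "
from h import *
go([475.5,-272.5,65])"
```

```text
t: 4.77
position: [474.3, -265.1, 81.3]
tcp_rot: [-1.469, 1.543, -3.043]
force: [0.5, -0.2, -0.5]
gripper_width: 0.1
t 4.77 pos [ 474.3 -265.1   81.3] F [ 0.5 -0.2 -0.5]
R [[-0.03, 1.0, -0.0], [-0.0, -0.0, -1.0], [-1.0, -0.03, 0.0]] slide cm [1.63 0.17 0.73]
```

```bash
python3 -m pendant '[{"slide":[0.7,0.2,0.6],"spin":0},{"slide":[0.7,0,0],"spin":0},{"slide":[0.3,0,0],"spin":0},{"slide":[0,0,0],"spin":0}]';python3 -c "
from h import *
go([475.5,-272.5,49])"
```

```text
t: 5.1
position: [477.4, -270.9, 64.5]
tcp_rot: [-1.44, 1.545, -3.011]
force: [-0.1, -0.5, -0.6]
gripper_width: -0.2
t 5.1 pos [ 477.4 -270.9   64.5] F [-0.1 -0.5 -0.6]
R [[-0.03, 1.0, -0.0], [-0.0, -0.0, -1.0], [-1.0, -0.03, 0.0]] slide cm [ 1.55 -0.15  0.16]
```

```bash
python3 -m pendant '[{"slide":[0.4,0,0],"spin":0},{"slide":[0.4,0,0],"spin":0},{"slide":[0.3,0,0],"spin":0}]';python3 -m pendant '[{"slide":[0.2,0,0],"spin":0}]'
```

```text
t: 5.35
position: [478.6, -271.4, 54.2]
tcp_rot: [-1.383, 1.549, -2.954]
force: [2.3, 1.7, 2.8]
gripper_width: -0.2
t: 5.43
position: [478.9, -271.3, 52.1]
tcp_rot: [-1.373, 1.549, -2.945]
force: [0.5, -0.2, 2.7]
gripper_width: -0.1
```

```bash
python3 -m pendant '[{"slide":[0.1,0,0],"spin":0}]'
```

```text
t: 5.52
position: [479.0, -271.3, 50.9]
tcp_rot: [-1.374, 1.549, -2.945]
force: [0.8, 0.6, 2.1]
gripper_width: -0.2
```

```bash
python3 -m pendant '[{"slide":[0.1,0,0],"spin":0}]';python3 -m pendant '[{"slide":[0.1,0,0],"spin":0}]'
```

```text
t: 5.6
position: [479.0, -271.3, 49.8]
tcp_rot: [-1.372, 1.55, -2.944]
force: [2.0, 1.5, 2.2]
gripper_width: -0.3
t: 5.68
position: [479.2, -271.3, 48.9]
tcp_rot: [-1.366, 1.55, -2.938]
force: [-2.4, 2.6, 21.6]
gripper_width: -0.5
```

```bash
python3 -m pendant '[{"slide":[0.1,0,0],"spin":0}]'
```

```text
t: 5.77
position: [479.3, -271.4, 48.7]
tcp_rot: [-1.368, 1.55, -2.94]
force: [-7.8, 6.3, 39.0]
gripper_width: 0.1
```

Hard stop at 48.8 mm with 39 N. I'll lift and move towards the key box.

```bash
python3 -m pendant '[{"slide":[-1,0,0],"spin":0},{"slide":[-3,0,0],"spin":0},{"slide":[-3.5,0,0],"spin":0},{"slide":[-3.5,0,0],"spin":0},{"slide":[0,0,0.3],"spin":0},{"slide":[0,0,0],"spin":0}]';python3 -c "
from h import *
wrist('w5')
c=cam('side') 
from rig import robot
d=robot.capture('side')['img'];x=lambda a,r,q:cv2.resize(a[r:r+75,q:q+100],(400,300),interpolation=cv2.INTER_CUBIC)
cv2.imwrite('pics/m3.png',np.hstack([x(d,145,350),cv2.resize(cv2.imread('pics/w5.png')[120:300,200:400],(333,300))]))
go([512,21,170])"
```

```text
t: 6.27
position: [479.0, -274.4, 162.7]
tcp_rot: [-1.434, 1.545, -3.007]
force: [-0.7, 0.7, -0.8]
gripper_width: -0.2
t 6.37 pos [ 479.  -274.   161.9] F [ 0.4 -0.  -0.8]
R [[-0.03, 1.0, -0.0], [-0.0, -0.0, -1.0], [-1.0, -0.03, 0.0]] slide cm [ -0.99   3.22 -29.5 ]
```

View pics/m3.png

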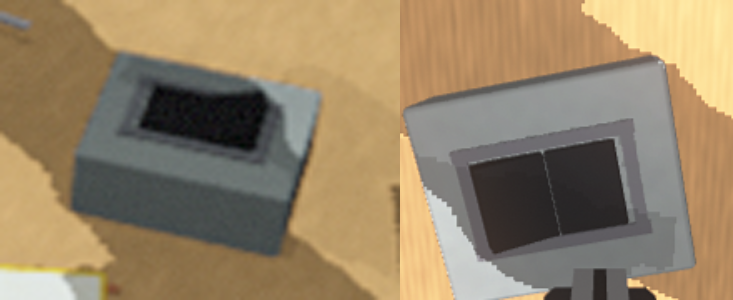

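The rocker is over: the far half is level and the near half is now raised. On to the key box.

```bash
python3 -m pendant '[{"slide":[-0.3,0.5,-3.8],"spin":0},{"slide":[-0.3,0.5,-3.8],"spin":0},{"slide":[-0.3,0.5,-3.8],"spin":0},{"slide":[-0.3,0.5,-3.8],"spin":0},{"slide":[0,0.5,-3.8],"spin":0},{"slide":[0,0.5,-3.8],"spin":0},{"slide":[0,0,-1.8],"spin":0},{"slide":[0,0,0],"spin":0}]';python3 -m pendant '[{"slide":[0,0,0],"spin":0},{"slide":[0,0,0],"spin":0}]';python3 -c "
from h import *
wrist('w6');go([512,21,170])"
```

```text
t: 7.03
position: [505.6, -19.0, 163.9]
tcp_rot: [-1.464, 1.531, -3.044]
force: [-0.1, -0.4, -0.3]
gripper_width: 0.0
t: 7.2
position: [504.4, -18.0, 162.0]
tcp_rot: [-1.465, 1.528, -3.042]
force: [0.3, 0.2, -0.0]
gripper_width: -0.2
t 7.25 pos [504.4 -18.5 162. ] F [ 0.5 -0.8 -0.4]
R [[-0.04, 1.0, -0.01], [-0.0, -0.01, -1.0], [-1.0, -0.04, 0.0]] slide cm [-0.85  0.7  -3.96]
```

View pics/w6.png

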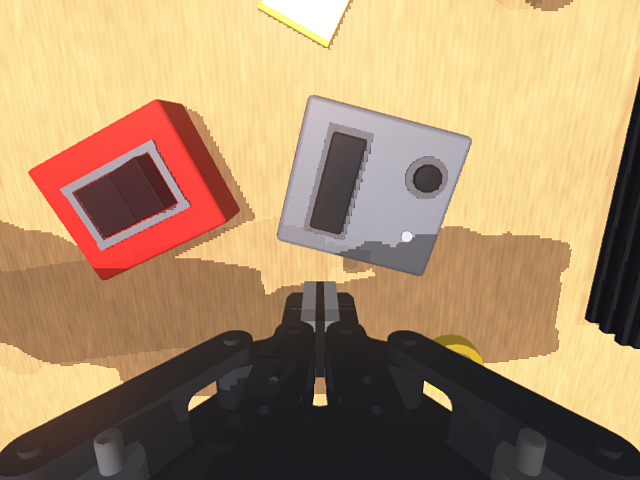

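The bar key's top is centred at about (338,184), between (348,132) and (328,235). The round key is at (427,178).

```bash
python3 -c "
from h import *
c=cam('w6');p=wonz(c,(338,184),55);print(p,wonz(c,(427,178),53));go([p[0],p[1],85])"
```

```text
[512.6  18.5  55. ] [574.5  22.4  53. ]
t 7.25 pos [504.4 -18.5 162. ] F [ 0.5 -0.8 -0.4]
R [[-0.04, 1.0, -0.01], [-0.0, -0.01, -1.0], [-1.0, -0.04, 0.0]] slide cm [ 7.64  1.12 -3.75]
```

```bash
python3 -m pendant '[{"slide":[1.5,0.4,-1.3],"spin":0},{"slide":[2,0.3,-1.2],"spin":0},{"slide":[2,0.2,-0.5],"spin":0},{"slide":[0.8,0,0],"spin":0},{"slide":[0,0,0],"spin":0},{"slide":[0,0,0],"spin":0}]';python3 -c "
from h import *
go([511.5,19,64])"
```

```text
t: 7.75
position: [511.1, 2.9, 96.1]
tcp_rot: [-1.404, 1.527, -2.994]
force: [-0.6, 0.1, 0.1]
gripper_width: -0.1
t 7.75 pos [511.1   2.9  96.1] F [-0.6  0.1  0.1]
R [[-0.04, 1.0, -0.02], [-0.01, -0.02, -1.0], [-1.0, -0.04, 0.01]] slide cm [ 3.2   0.15 -1.63]
```

```bash
python3 -m pendant '[{"slide":[0.8,0.1,-0.8],"spin":0},{"slide":[1,0.1,-0.6],"spin":0},{"slide":[0.6,0,-0.2],"spin":0},{"slide":[0.2,0,0],"spin":0},{"slide":[0,0,0],"spin":0}]';python3 -c "
from h import *
go([511.5,19,49])"
```

```text
t: 8.17
position: [513.7, 18.3, 69.8]
tcp_rot: [-1.393, 1.531, -2.986]
force: [-0.5, -0.1, -0.6]
gripper_width: -0.1
t 8.17 pos [513.7  18.3  69.8] F [-0.5 -0.1 -0.6]
R [[-0.04, 1.0, -0.02], [-0.01, -0.02, -1.0], [-1.0, -0.04, 0.01]] slide cm [ 2.09 -0.14 -0.08]
```

```bash
python3 -m pendant '[{"slide":[0.6,-0.1,0],"spin":0},{"slide":[0.5,0,0],"spin":0},{"slide":[0.3,0,0],"spin":0},{"slide":[0.1,0,0],"spin":0}]';python3 -m pendant '[{"slide":[0.2,0,0],"spin":0}]'; python3 -m pendant '[{"slide":[0.2,0,0],"spin":0}]'
```

```text
t: 8.5
position: [512.5, 18.2, 54.1]
tcp_rot: [-1.391, 1.532, -2.984]
force: [0.4, 1.2, 2.3]
gripper_width: -0.2
t: 8.58
position: [512.5, 18.2, 52.1]
tcp_rot: [-1.392, 1.532, -2.985]
force: [0.9, 0.8, 3.7]
gripper_width: -0.2
t: 8.67
position: [512.6, 18.2, 50.0]
tcp_rot: [-1.394, 1.533, -2.986]
force: [-0.6, 0.3, 3.7]
gripper_width: 0.1
```

```bash
python3 -m pendant '[{"slide":[0.1,0,0],"spin":0}]'; python3 -m pendant '[{"slide":[0.1,0,0],"spin":0}]'
```

```text
t: 8.75
position: [512.6, 18.2, 49.0]
tcp_rot: [-1.396, 1.533, -2.989]
force: [-2.3, 0.3, 13.0]
gripper_width: -0.3
t: 8.83
position: [512.8, 18.2, 48.6]
tcp_rot: [-1.398, 1.533, -2.991]
force: [-9.0, -0.1, 34.2]
gripper_width: 0.0
```

Bar fully down on its stop (48.6 mm, 34 N). I'll hold a moment, then lift well clear and look at all three units.

```bash
python3 -m pendant '[{"slide":[0,0,0],"spin":0},{"slide":[0,0,0],"spin":0},{"slide":[-0.8,0,0],"spin":0},{"slide":[-2.5,0,0],"spin":0},{"slide":[-3.5,0,0],"spin":0},{"slide":[-3.5,0,0],"spin":0},{"slide":[-3.5,0,0],"spin":0},{"slide":[0,0,0],"spin":0}]';python3 -m pendant '[{"slide":[0,0,0],"spin":0},{"slide":[0,0,0],"spin":0},{"slide":[0,0,0],"spin":0},{"slide":[0,0,0],"spin":0}]';python3 -c "
from h import *
from rig import robot
d=robot.capture('side')['img'];cv2.imwrite('pics/fin.png',d);wrist('w7')
x=lambda a,r,q:cv2.resize(a[r:r+75,q:q+100],(400,300),interpolation=cv2.INTER_CUBIC)
cv2.imwrite('pics/m4.png',np.vstack([np.hstack([x(d,145,350),x(d,213,252)]),np.hstack([x(d,320,172),cv2.resize(d,(400,300))])]))"
```

```text
t: 9.5
position: [516.4, 18.1, 193.8]
tcp_rot: [-1.39, 1.528, -2.985]
force: [2.2, 0.1, 0.3]
gripper_width: 0.1
t: 9.83
position: [516.7, 17.8, 196.0]
tcp_rot: [-1.389, 1.531, -2.983]
force: [-0.8, 0.2, 0.4]
gripper_width: -0.3
```

View pics/m4.png

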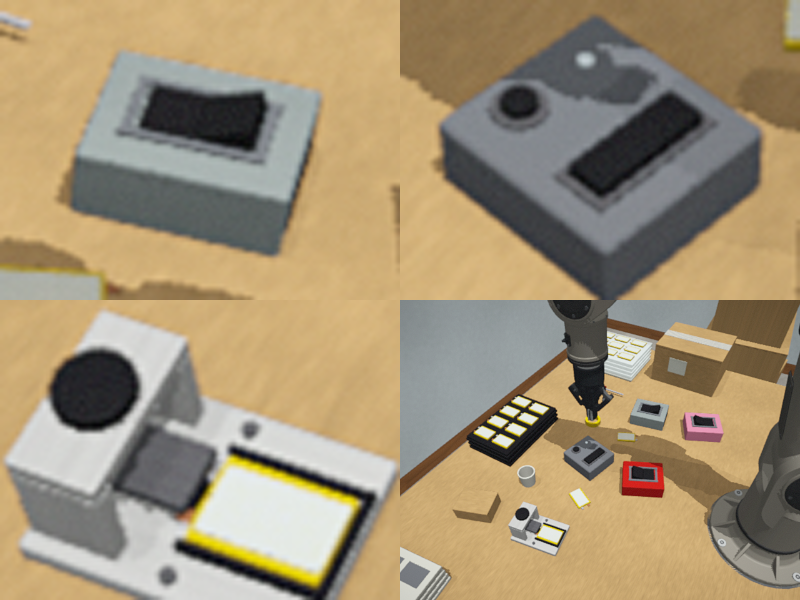

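The plunger is down, the rocker is over, and the bar key is back up. Nothing else has moved.

```bash
python3 -c "
from rig import robot
print(robot.close_job())"
```

```text
the job is handed in; nothing more can be done
None
```

The job is done in the order asked and handed in after about 10 s of robot time. I used the closed fingertips throughout and grasped nothing.

| Step | Fingertip height at the hard stop | Force | Final view |
|---|---|---|---|
| Plunger | 78 mm | 105 N reading | cap low on the frame, staying down |
| Grey power box rocker, far half | 48.7 mm | 39 N | over, near half raised |
| Bar key | 48.6 mm | 34 N | back up after the press |

- **Plunger force:** the 105 N reading came close to the 120 N wrist limit. It is the value at the end of that move, so I can't rule out a higher peak between readings. I backed off at once and used 1–2 mm steps for the last part of the other two presses.
- **Bar position:** the first two measurements of the bar key differed by about 8 mm (side view against wrist view). A closer wrist look settled it before I pressed.
- **Other things:** the fingertips stayed about 60 mm from the round key and did not touch it. In the last side view the nest cell, the loose cells and the other bench items look unmoved, and the arm was clear of everything.

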